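Rehang the parts basket

TASK

Three hook stands stand on the clamping table: one carries a shallow parts basket, one a deep one, one is empty. Lift the shallow basket off its stand by its handle bar and hang it squarely on the empty stand, with the handle bar resting on both prongs behind their upturned ends. Keep it level and do not set it down on the way, and leave the deep basket hanging where it is.

Things in the scene. Friction and masses are not known exactly. Their poses are not given: they have to be found in the camera images.
- shallow_grip (a point): Grip point: centre of the shallow steel basket's handle bar. Bar: 184 mm long (y), 14 wide (x), 10 high, flat faces. Uprights (inner faces 80 apart, 4 thick) hold a tray 106 (x) x 94 (y) x 35 mm deep under its middle, underside 95 below this point. z up. Rigid, loose, 0.3 to 0.6 kg, balanced under the bar, whose ends lie flat on its stand's two prongs.
- home_rest (a point): Rest point of the stand that first holds the shallow basket, shaped as the empty one; the bar's centre hangs within 8 mm and 3 degrees of it. x along the prongs, away from the robot; z up. Three like stands, fixed, in a row across the table in any order, about 310 mm apart, turned up to 12 degrees: foot plate, 20 x 30 mm post, two 10 mm round prongs level with the post's top.
- free_rest (a point): Rest point of the empty stand, where the bar's centre belongs: 155 mm above the table, 5 above the prongs' top faces. x along the prongs, y across them (along a hung bar), z up. Post axis 95 mm behind (-x); prong centre lines at y +-66, straight and level to 30 ahead (+x), then turning up to ends 22 above and 44 ahead. No notch: a bar set down on the level part stays there.
- deep_grip (a point): Centre of the handle bar of the deep steel basket, which hangs on the third stand in the same way and is left alone: same bar and outline (106 x 94 mm), tray 75 mm deep, underside 125 mm below this point. The trays hang between the prongs and lift straight out. To carry the shallow basket straight over a hung one or a stand, its bar must be 285 mm or more above the table.
Mind the look-alikes: they are no part of the job. What is shaped like the part that bears home_rest but blue is not meant.

How it is judged:
On the way:
1. the shallow basket is lifted clear of its stand (z of shallow_grip in the frame of home_rest above 0.025 m), for 0.1 s.
At the end, for the whole second after the job is handed in: The shallow basket hangs released and still on the formerly empty stand: bar on both prongs behind their ends (height within 8 mm of the rest point, 25 mm sideways, 50 mm inward, 32 mm outward), square within 15 degrees, level within 8 degrees; the deep basket within 30 mm of its start (x of shallow_grip in the frame of free_rest between -0.05 and 0.032 m and y of shallow_grip in the frame of free_rest between -0.025 and 0.025 m and z of shallow_grip in the frame of free_rest between -0.008 and 0.008 m and angle between the y axis of shallow_grip and the y axis of free_rest, either way round below 0.26 rad and angle between shallow_grip's own z axis and vertical below 0.14 rad and linear speed of shallow below 0.03 m/s and distance of deep_grip from where it was at the start of the episode below 0.03 m); the robot touches nothing.
It fails at once if the shallow basket is tipped more than 15 degrees (angle between shallow_grip's own z axis and vertical above 0.262 rad).
It fails at once if the shallow basket is set down or dropped (its bar comes lower than 120 mm above the table) (height (world z) of shallow_grip below 0.12 m).
It fails at once if the deep basket is moved by more than 30 mm (distance of deep_grip from where it was at the start of the episode above 0.03 m).
It also fails if it takes over 51 s, if anything falls off the work surface, if the arm or the gripper's body presses on something with over 40 N, if the wrist force passes 120 N, or if a joint passes its speed limit or range.

ROBOT

A 7-joint arm with a two-finger parallel gripper is mounted at the origin on the work surface. World frame = base frame: x ahead of the robot, y to its left, z up, the work surface at z = 0. Lengths are in m, angles in rad, forces in N, time in s.
With the tool pointing down it reaches from about 0.425 to 0.875 m from the base axis. Payload 4.7 kg.
Tool frame: the origin (TCP) lies at the very end of the fingers, on their centre line; the grasp point (between the pads) lies 19 mm behind it; x points along the fingers, y is the direction in which the jaws open and shut, and the axes are right-handed (so a half turn about x gives the same grasp; the last joint's range is limited). The gripper opens to 87 mm and grips with 3 to 60 N. Pads are 19 mm wide; open, the fingers measure 117 mm over their backs; the gripper's body (75 mm by 190 mm) begins 51 mm behind the grasp point.
Start: joints at [1.172, 0.321, -0.07, 1.45, 0.023, 1.371, -0.057], TCP at [0.261, -0.595, 0.223] pointing down, gripper open.
Joint ranges: [-2.86, 2.86], [-0.3, 2.09], [-1.38, 1.24], [0.06, 2.45], [-1.56, 4.7], [0.09, 2.05], [-2.69, 2.69]. Speed limits (rad/s): [2.57, 2.57, 3.14, 3.14, 3.14, 3.14, 3.14].

INTERFACE

Orientations are given as a rotation vector (axis times angle).
In Python, from bench import ctrl gives the robot as it stands.
- The arm moves only by the tool step_arm, never from a script. Its argument "increments" is one flat list of numbers, 6 for each row, row after row: the shift along the tool's x, y, z in cm, then the turn, a rotation vector about the tool's x, y, z in rad. In form: [tx, ty, tz, ax, ay, az, tx, ty, tz, ax, ay, az, ...]. A call has 1 to 12 rows; each row shifts and turns the commanded pose from where the row before left it, along the tool's axes as they then stand; what a row does not reach is not made up. A row lasts 1/8 s, in which the tool goes at most 62.5 mm and 10.7 degrees, less where a joint would pass 70% of its speed; a pose out of reach is approached as far as the arm can. A call with a gripper value outside its range is refused whole. "fingers" is the opening in per cent of the stroke, from 0 (shut) to 100 (fully open), set as the call begins (left out, the last holds). The fingers move at their own pace and stop on an object; "force" is the grip in N (left out, the last holds). Time passes only in rows, so rows that do not move let the fingers close. It gives the time, the measured TCP pose, the force and the opening at its end, in the units of the state.
- ctrl.get_state(): the state, without advancing time (a new reading comes with each control period).
- ctrl.get_image(name): name is "scene" or "top" or "wrist"; returns the picture (420x560x3 uint8, red, green, blue); there is no depth.
- ctrl.camera_params(name): a dict with "vertical_fov" (degrees; the focal length in pixels is half the picture's height over the tangent of half this angle, whatever the lens; pixels are square), "cx", "cy" (the principal point, pixels), "k1" (the pictures are not rectified: a ray, as slopes to the right and down, at radius r is drawn at 1 + k1 r^2 times it, then the intrinsics apply), "R" (3x3) and "t" (3): a world point X has camera coordinates R X + t. Camera axes: x right, y down, z forward; pixel columns grow to the right and rows downward; lengths in m; the calibration is good to about 2 mm. A picture is of the moment at which its call begins: read the wrist's pose just before it. camera_params takes no time and is no camera call; for the wrist camera it gives the pose at the moment of the call.
- ctrl.close_job(): hands the job in, once; it reports no verdict.
Trained networks look in the newest picture that a camera, given by its name, has taken for a name from the list of things; names that differ only in an ending like _2 or _b are one class to them, and where a whole thing is asked for, a point or a joint stands for the part that bears it (a point fixed in the world has none). Each returns a list of dicts, best first, with "score" (0 to 1); they miss things now and then, are a little off and sometimes report something else, mostly with a low value. They report only what shows in the picture. A call takes as long as a camera call. They do not tell look-alikes from the thing itself.
- ctrl.search_frame(camera, name): "xyz" ([x, y, z] in m, in the coordinates of the camera as it stood for that picture, good to about 4 mm: the middle of the surface that is visible of it).
- ctrl.silhouettes(camera, name): "pixels" (420x560 bool, what is visible of it).
- ctrl.spot_point(camera, name): "xyz" ([x, y, z] in m, in the coordinates of the camera as it stood for that picture, good to about 4 mm: a listed point, or the origin of a listed thing).
The state is a dict: "time": time; "joint_positions": joint angles; "qd": joint speeds; "joint_torque": joint torques, N m; "position": TCP position; "tool_rot": TCP orientation; "ft_force": force on the tool from outside, world axes, zero at the start; "torque": the same for the moment, N m; "grip_width": opening from 0.0 (shut) to 1.0 (fully open).
Only numpy, scipy, OpenCV 4.12 (cv2) and the standard library are available. Lean on these libraries where they do the work, as an engineer would, in place of code of your own. Each camera call takes 0.05 s, during which the arm holds its last target.

## Working session

There is one attempt and no reset: what is moved stays moved. The work goes in short steps, Python scripts to look and compute and a tool call to move; the robot and the scene stay as the last step left them, time stands still between calls to the robot, and variables do not carry over. Pictures are saved under pics/ and viewed, and the job is handed in when it is done.

Besides the shell and the picture viewer there is one more tool, called after "Request:" in YAML: its name, and indented under it one key for each argument. step_arm: Moves the arm, as the interface text tells. Its arguments: {"type":"object","properties":{"increments":{"type":"array","items":{"type":"number"}},"fingers":{"type":"number"},"force":{"type":"number"}},"required":["increments"]}

```bash
ls; mkdir -p pics; python3 - <<'E'
from bench import ctrl
import cv2,numpy as np
np.set_printoptions(precision=4,suppress=True)
s=ctrl.get_state()
for k in ("time","position","tool_rot","ft_force","grip_width"):print(k,s[k])
for n in("scene","top"):
    im=ctrl.get_image(n);cv2.imwrite(f"pics/{n}0.png",im[:,:,::-1])
    p=ctrl.camera_params(n);print(n,p)
    R=np.array(p["R"]);t=np.array(p["t"])
    for o in("shallow_grip","home_rest","free_rest","deep_grip"):
        for d in ctrl.spot_point(n,o):print(o,round(d["score"],2),R.T@(np.array(d["xyz"])-t),d["xyz"])
print(ctrl.get_state()["time"])
E
```

```text
pics
time 0.0
position [ 0.2605 -0.5949  0.2215]
tool_rot [ 1.9943  0.4195 -1.9953]
ft_force [-0.5312 -0.4598  1.0998]
grip_width 0.9980595090487794
scene {'vertical_fov': 51.66625288303159, 'cx': 269.68032264282414, 'cy': 212.51355663740014, 'k1': 0.01239532323957517, 'R': array([[ 0.2399,  0.9706, -0.0201],
       [ 0.6081, -0.1664, -0.7762],
       [-0.7568,  0.174 , -0.6301]]), 't': array([-0.0936, -0.1592,  1.5044])}
shallow_grip 0.92 [ 0.527  -0.0227  0.1554] [0.0077, 0.0444, 1.0037]
home_rest 0.88 [ 0.5226 -0.0229  0.1518] [0.0065, 0.0446, 1.0092]
home_rest 0.83 [0.3422 0.1462 0.1542] [0.1273, -0.0951, 1.1737]
home_rest 0.49 [ 0.5286 -0.0196  0.1571] [0.0111, 0.0436, 1.0019]
free_rest 0.88 [ 0.5813 -0.3413  0.1546] [-0.2885, 0.1311, 0.9077]
deep_grip 0.83 [0.5694 0.3302 0.1563] [0.3604, 0.0108, 1.0324]
top {'vertical_fov': 48.1071117874896, 'cx': 286.8165409604043, 'cy': 215.6264230174843, 'k1': -0.0903112466318751, 'R': array([[-0.0127, -0.9996,  0.0246],
       [-0.996 ,  0.0105, -0.0884],
       [ 0.0882, -0.0257, -0.9958]]), 't': array([-0.0151,  0.4189,  1.0385])}
shallow_grip 0.87 [ 0.5265 -0.0199  0.1574] [0.002, -0.1196, 0.9287]
home_rest 0.58 [ 0.3216 -0.2071  0.1586] [0.1917, 0.0824, 0.9142]
deep_grip 0.96 [0.5698 0.3315 0.158 ] [-0.3498, -0.1591, 0.9229]
0.5
```

View pics/scene0.png

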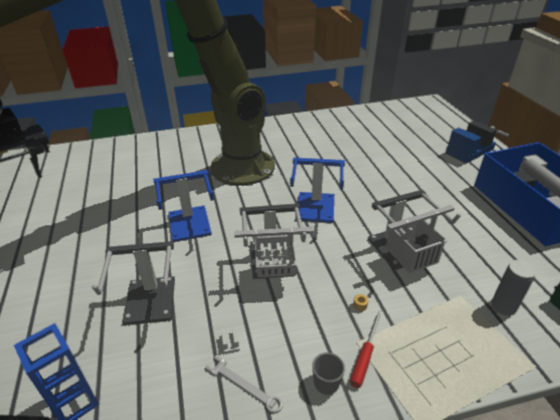

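View pics/top0.png

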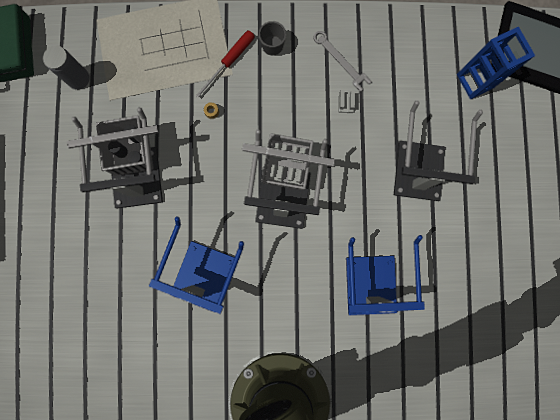

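Scene picture: there are three grey stands, empty at (150,280), middle with basket (275,250), right with basket (410,240). Two blue look-alike stands are at (185,210) and (317,190), and there is a blue basket-like thing at (55,370). Next come close crops to choose between the baskets.

```bash
python3 - <<'E'
import cv2,numpy as np
s=cv2.imread("pics/scene0.png");t=cv2.imread("pics/top0.png")
a=cv2.resize(s[180:300,220:470],(800,384),interpolation=2)
cv2.imwrite("pics/c1.png",a)
b=cv2.resize(t[95:235,230:500],None,fx=2.9,fy=2.9,interpolation=2);cv2.imwrite("pics/c2.png",b)
E
```

```text
(no output)
```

View pics/c1.png

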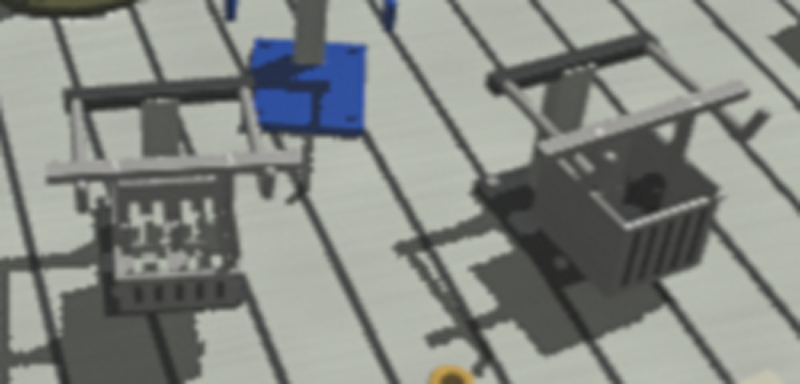

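View pics/c2.png

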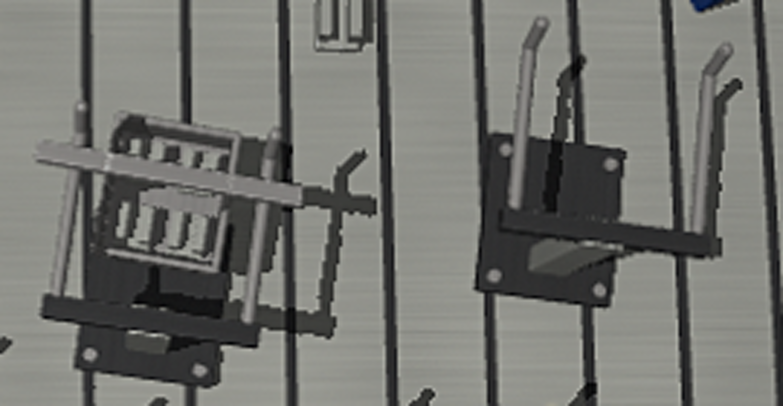

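```bash
cat > h.py <<'E'
from bench import ctrl
import cv2,numpy as np
np.set_printoptions(precision=4,suppress=True)
def ray(n,uv,p=None):
    p=p or ctrl.camera_params(n)
    f=210/np.tan(np.radians(p["vertical_fov"])/2)
    d=(np.array(uv,float)-[p["cx"],p["cy"]])/f
    r=np.linalg.norm(d);q=r
    for _ in range(30): q=r/(1+p["k1"]*q*q)
    d=d*(q/r) if r else d
    R=np.array(p["R"]);return -R.T@np.array(p["t"]),R.T@np.array([*d,1])
def onz(n,uv,z,p=None):
    o,d=ray(n,uv,p);return o+d*(z-o[2])/d[2]
def proj(p,X):
    f=210/np.tan(np.radians(p["vertical_fov"])/2)
    c=np.array(p["R"])@X+p["t"];s=c[:2]/c[2];s=s*(1+p["k1"]*(s@s));return s*f+[p["cx"],p["cy"]]
E
python3 - <<'E'
from h import *
c=lambda u,v:(230+u/2.9,95+v/2.9)
def yaw(a,b): d=b-a;return np.degrees(np.arctan2(d[1],d[0]))
a,b=[onz("top",c(*q),.16) for q in((38,152),(300,195))]
print("bar",a,b,(a+b)/2,np.linalg.norm(b-a),"yaw",yaw(b,a)-90)
for nm,q in dict(L=((516,205),(528,55)),R=((697,230),(710,78))).items():
    a,b=[onz("top",c(*x),.147) for x in q];print(nm,a,b,yaw(a,b),np.linalg.norm(b-a))
a,b=[onz("top",c(*q),.15) for q in((503,218),(718,247))];print("cross",a,b,yaw(b,a)-90)
for q in((541,22),(724,50)):print("tip",onz("top",c(*q),.17))
for q in((78,180),(60,290)),((265,205),(248,320)):
    a,b=[onz("top",c(*x),.147) for x in q];print("home",a,b,yaw(a,b))
p=ctrl.camera_params("scene")
E
```

```text
bar [0.5422 0.0682 0.16  ] [ 0.5111 -0.1098  0.16  ] [ 0.5266 -0.0208  0.16  ] 0.18063198985686324 yaw -9.908990275757418
L [ 0.5061 -0.2626  0.147 ] [ 0.6137 -0.276   0.147 ] -7.059913426676121 0.1085001889474724
R [ 0.488  -0.3921  0.147 ] [ 0.598  -0.4083  0.147 ] -8.35769284863563 0.11113144963471276
cross [ 0.4963 -0.2522  0.15  ] [ 0.4754 -0.4055  0.15  ] -7.780615363503543
tip [ 0.6302 -0.2792  0.17  ]
tip [ 0.6115 -0.4095  0.17  ]
home [0.5253 0.0416 0.147 ] [0.4491 0.0543 0.147 ] 170.50953588164248
home [ 0.5069 -0.0871  0.147 ] [ 0.4272 -0.0738  0.147 ] 170.55392246281846
```

Choice: the middle grey stand at scene (275,250) holds the shallow basket (low tray with slotted rim). The right one (410,240) is clearly deeper, the empty grey one is at (150,280), and the blue ones are out. Planning the approach.

```bash
cat >> h.py <<'E'
from scipy.spatial.transform import Rotation as Ro
def target(yaw):  # tool x down, tool y along world (cos yaw, sin yaw)
    y=np.array([np.cos(yaw),np.sin(yaw),0]);x=np.array([0,0,-1.]);return np.column_stack([x,y,np.cross(x,y)])
def plan(goal,yaw,flip,n,s=None):
    s=s or ctrl.get_state();R=Ro.from_rotvec(s["tool_rot"]);G=Ro.from_matrix(target(yaw+np.pi*flip))
    w=(R.inv()*G).as_rotvec()
    p=np.array(s["position"]);d=(np.array(goal)-p)
    print("total turn tool",w,"deg",np.degrees(np.linalg.norm(w)),"dist",np.linalg.norm(d))
    for k in range(n):
        Rk=R*Ro.from_rotvec(w*k/n);print((Rk.inv().apply(d)/n*100).round(2),(w/n).round(3))
E
python3 - <<'E'
from h import *
s=ctrl.get_state();print(Ro.from_rotvec(s["tool_rot"]).as_matrix(),s["joint_positions"])
for f in(0,1):plan((0.527,-0.021,0.26),-0.172,f,12)
E
```

```text
[[-0.      0.4012 -0.916 ]
 [-0.     -0.916  -0.4012]
 [-1.      0.      0.    ]] [ 1.1721  0.321  -0.0701  1.4505  0.0226  1.3708 -0.0569]
total turn tool [-0.986   0.0001 -0.    ] deg 56.49178913308731 dist 0.6342262049336261
[-0.31 -3.49 -3.95] [-0.082  0.    -0.   ]
[-0.31 -3.16 -4.23] [-0.082  0.    -0.   ]
[-0.31 -2.8  -4.47] [-0.082  0.    -0.   ]
[-0.31 -2.42 -4.69] [-0.082  0.    -0.   ]
[-0.31 -2.03 -4.87] [-0.082  0.    -0.   ]
[-0.31 -1.63 -5.02] [-0.082  0.    -0.   ]
[-0.31 -1.21 -5.14] [-0.082  0.    -0.   ]
[-0.31 -0.78 -5.22] [-0.082  0.    -0.   ]
[-0.31 -0.35 -5.26] [-0.082  0.    -0.   ]
[-0.31  0.08 -5.28] [-0.082  0.    -0.   ]
[-0.31  0.51 -5.25] [-0.082  0.    -0.   ]
[-0.31  0.94 -5.19] [-0.082  0.    -0.   ]
total turn tool [ 2.1556 -0.     -0.0001] deg 123.5082109546423 dist 0.6342262049336261
[-0.31 -3.49 -3.95] [ 0.18 -0.   -0.  ]
[-0.31 -4.14 -3.26] [ 0.18 -0.   -0.  ]
[-0.31 -4.66 -2.47] [ 0.18 -0.   -0.  ]
[-0.31 -5.03 -1.6 ] [ 0.18 -0.   -0.  ]
[-0.31 -5.23 -0.68] [ 0.18 -0.   -0.  ]
[-0.31 -5.27  0.27] [ 0.18 -0.   -0.  ]
[-0.31 -5.14  1.21] [ 0.18 -0.   -0.  ]
[-0.31 -4.84  2.11] [ 0.18 -0.   -0.  ]
[-0.31 -4.38  2.94] [ 0.18 -0.   -0.  ]
[-0.31 -3.79  3.67] [ 0.18 -0.   -0.  ]
[-0.31 -3.07  4.29] [ 0.18 -0.   -0.  ]
[-0.31 -2.26  4.77] [ 0.18 -0.   -0.  ]
```

Request:
step_arm:
  increments: [-1.5,-3.5,-3.9,-0.082,0,0,-1,-3.2,-4.2,-0.082,0,0,-0.5,-2.8,-4.5,-0.082,0,0,-0.5,-2.4,-4.7,-0.082,0,0,0,-2.0,-4.9,-0.082,0,0,0,-1.6,-5.0,-0.082,0,0,0,-1.2,-5.1,-0.082,0,0,0,-0.8,-5.2,-0.082,0,0,0,-0.3,-5.3,-0.082,0,0,0,0.1,-5.3,-0.082,0,0,0,0.5,-5.2,-0.082,0,0,0,0.9,-5.2,-0.082,0,0]
  fingers: 100

```text
time: 2.0
position: [0.5279, -0.0204, 0.2579]
tool_rot: [1.335, 1.122, -1.334]
ft_force: [-0.2, 0.8, 0.2]
grip_width: 1.0
```

```bash
python3 - <<'E'
from h import *
s=ctrl.get_state();print(s["time"],s["position"],s["joint_positions"],s["ft_force"])
p=ctrl.camera_params("wrist");im=ctrl.get_image("wrist");cv2.imwrite("pics/w1.png",im[:,:,::-1])
R=np.array(p["R"]);t=np.array(p["t"])
for o in("shallow_grip",):
    for d in ctrl.spot_point("wrist",o):print(o,round(d["score"],2),R.T@(np.array(d["xyz"])-t))
print(p)
plan((0.527,-0.021,0.26),-0.172,0,1)
E
```

```text
2.0 [ 0.5279 -0.0204  0.2579] [ 0.5992  0.0807 -0.6415  1.6799  0.0498  1.3962 -0.2212] [-0.1616  0.84    0.1524]
shallow_grip 0.68 [ 0.5288 -0.0194  0.1549]
{'vertical_fov': 63.3948453647442, 'cx': 277.05338638402503, 'cy': 212.6991484124336, 'k1': -0.07374008663884364, 'R': array([[ 0.9853, -0.1707,  0.0015],
       [-0.164 , -0.9438,  0.2871],
       [-0.0476, -0.2831, -0.9579]]), 't': array([-0.5247,  0.0233,  0.4444])}
total turn tool [ 0.0096 -0.004  -0.0012] deg 0.6024416532490179 dist 0.007213668180470281
[-0.2  -0.06  0.69] [ 0.01  -0.004 -0.001]
```

View pics/w1.png

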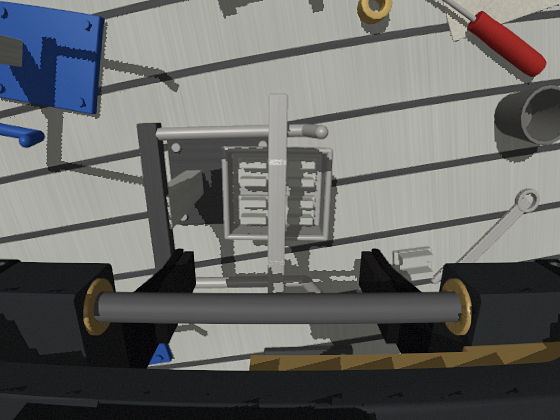

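```bash
python3 - <<'E'
from h import *
s=ctrl.get_state();print(s["time"],s["position"],s["tool_rot"])
p=ctrl.camera_params("wrist")
a=onz("wrist",(278,95),.16);b=onz("wrist",(276,285),.16);print(a,b,np.linalg.norm(a-b),np.degrees(np.arctan2(-(a-b)[0],(a-b)[1])))
for g in ((0.528,-0.0205,0.26),(0.528,-0.0205,0.135)):plan(g,-0.172,0,1)
E
```

```text
2.1 [ 0.5287 -0.0143  0.2581] [ 1.3315  1.1297 -1.3248]
[0.545  0.0763 0.16  ] [ 0.5186 -0.0754  0.16  ] 0.15397894931470835 -9.885793477930239
total turn tool [ 0.0096 -0.004  -0.0012] deg 0.6024416532490179 dist 0.006568142273365536
[-0.2   0.03  0.63] [ 0.01  -0.004 -0.001]
total turn tool [ 0.0096 -0.004  -0.0012] deg 0.6024416532490179 dist 0.1232148001912449
[12.3   0.02  0.68] [ 0.01  -0.004 -0.001]
```

Request:
step_arm:
  increments: [0,0,0.65,0.01,-0.004,-0.001,1.5,0,0,0,0,0,2.5,0,0,0,0,0,2.5,0,0,0,0,0,0,0,0,0,0,0]

```text
time: 2.72
position: [0.5239, -0.0302, 0.1899]
tool_rot: [1.339, 1.117, -1.352]
ft_force: [0.9, -0.7, -0.2]
grip_width: 0.995
```

```bash
python3 - <<'E'
from h import *
s=ctrl.get_state();print(s["time"],s["position"],s["ft_force"])
plan((0.528,-0.0205,0.135),-0.172,0,1)
im=ctrl.get_image("wrist");cv2.imwrite("pics/w2.png",im[:,:,::-1])
E
```

```text
2.725 [ 0.5239 -0.0302  0.1899] [ 0.8572 -0.6859 -0.1855]
total turn tool [-0.0149  0.0048  0.0061] deg 0.9605760401222255 dist 0.05589618989146825
[ 5.48  0.26 -1.06] [-0.015  0.005  0.006]
```

View pics/w2.png

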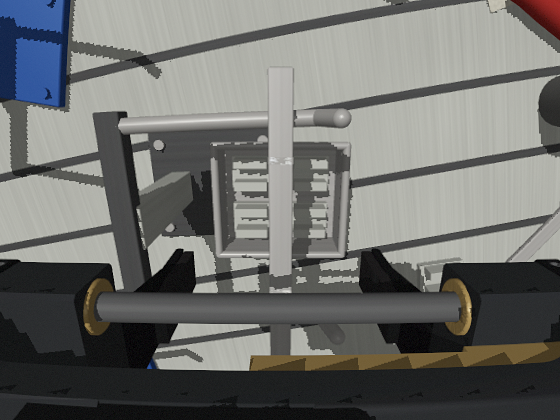

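```bash
python3 - <<'E'
from h import *
for i in range(4):
    s=ctrl.get_state();print(s["time"],s["position"],s["tool_rot"],np.abs(s["qd"]).max());ctrl.get_image("wrist") if i<3 else 0
plan((0.528,-0.0205,0.135),-0.172,0,1)
E
```

```text
2.775 [ 0.5251 -0.0299  0.1915] [ 1.3403  1.1148 -1.3499] 0.04209869838098747
2.825 [ 0.5259 -0.0295  0.1926] [ 1.3409  1.1135 -1.3479] 0.026416381393184325
2.875 [ 0.5265 -0.0293  0.1933] [ 1.3412  1.1127 -1.3466] 0.012229941028365743
2.925 [ 0.5267 -0.0291  0.1935] [ 1.3412  1.1126 -1.3459] 0.00513579868960145
total turn tool [-0.0131  0.0041 -0.0007] deg 0.7861283514846293 dist 0.05917891607949619
[ 5.85 -0.03 -0.89] [-0.013  0.004 -0.001]
```

Request:
step_arm:
  increments: [0,0,-0.85,-0.012,0.004,0,1.5,0,0,0,0,0,2.0,0,0,0,0,0,2.0,0,0,0,0,0,0.4,0,0,0,0,0,0,0,0,0,0,0]

```text
time: 3.68
position: [0.5275, -0.02, 0.1333]
tool_rot: [1.334, 1.124, -1.336]
ft_force: [-0.8, 0.4, 0.5]
grip_width: 1.0
```

```bash
python3 - <<'E'
from h import *
im=ctrl.get_image("wrist");cv2.imwrite("pics/w3.png",im[:,:,::-1])
im=ctrl.get_image("scene");cv2.imwrite("pics/s3.png",cv2.resize(im[150:300,200:400,::-1],None,fx=3.5,fy=3.5,interpolation=2))
s=ctrl.get_state();print(s["time"],s["position"],s["ft_force"])
plan((0.528,-0.0205,0.135),-0.172,0,1)
E
```

```text
3.775 [ 0.5281 -0.0201  0.1342] [-0.2258 -0.0733  0.3831]
total turn tool [ 0.0001 -0.     -0.0002] deg 0.011990174625622324 dist 0.0009531273701295258
[-0.08 -0.01  0.05] [ 0. -0. -0.]
```

View pics/w3.png

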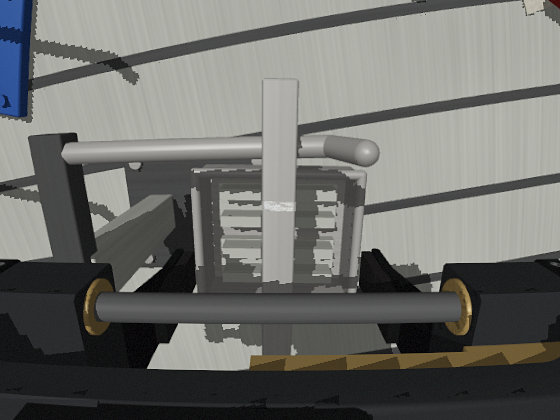

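View pics/s3.png

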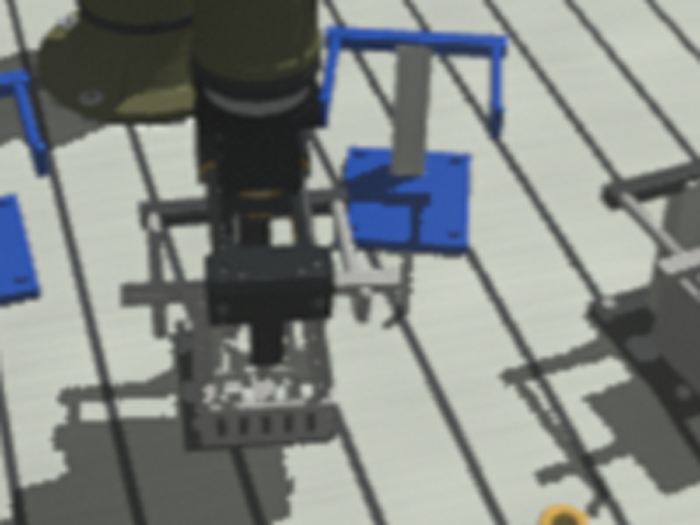

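The fingers straddle the bar, which is centred at column 280 in the wrist view between fingers at about 175 and 380. Next I close with a moderate grip.

Request:
step_arm:
  increments: [0,0,0,0,0,0,0,0,0,0,0,0,0,0,0,0,0,0,0,0,0,0,0,0,0,0,0,0,0,0,0,0,0,0,0,0,0,0,0,0,0,0,0,0,0,0,0,0]
  fingers: 0
  force: 40

```text
time: 4.78
position: [0.5276, -0.0201, 0.1335]
tool_rot: [1.334, 1.124, -1.336]
ft_force: [0.8, 0.0, 0.4]
grip_width: 0.17
```

Request:
step_arm:
  increments: [-0.5,0,0,0,0,0,-1,0,0,0,0,0,-1.5,0,0,0,0,0,-1.5,0,0,0,0,0,-1.5,0,0,0,0,0,0,0,0,0,0,0]

```text
time: 5.52
position: [0.5289, -0.0201, 0.1954]
tool_rot: [1.336, 1.121, -1.333]
ft_force: [0.1, 0.4, -4.3]
grip_width: 0.15
```

```bash
python3 - <<'E'
from h import *
im=ctrl.get_image("scene");cv2.imwrite("pics/s4.png",im[:,:,::-1])
s=ctrl.get_state();print(s["time"],s["position"],s["ft_force"],s["torque"],s["grip_width"])
E
```

```text
5.575 [ 0.5281 -0.0202  0.1942] [ 0.3582 -0.519  -4.0349] [ 0.009  -0.0499 -0.0169] 0.14832069905243206
```

View pics/s4.png

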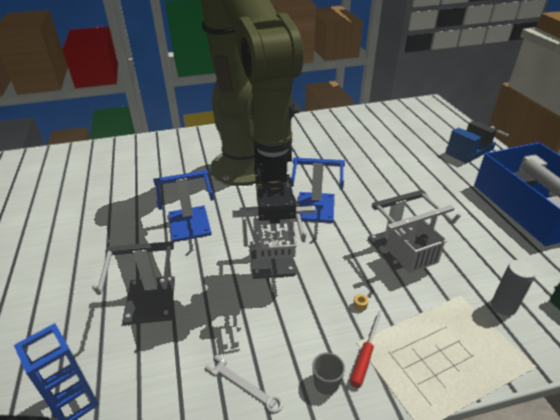

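The basket is held (about 0.4 kg) and lifted level. Next I raise it above 285 mm.

Request:
step_arm:
  increments: [-1.5,0,0,0,0,0,-2,0,0,0,0,0,-2,0,0,0,0,0,-2,0,0,0,0,0,-1.5,0,0,0,0,0,-0.8,0,0,0,0,0,0,0,0,0,0,0,0,0,0,0,0,0]

```text
time: 6.58
position: [0.5273, -0.0202, 0.2907]
tool_rot: [1.334, 1.125, -1.337]
ft_force: [-0.3, 0.3, -4.0]
grip_width: 0.153
```

```bash
python3 - <<'E'
from h import *
p=ctrl.camera_params("scene");R=np.array(p["R"]);t=np.array(p["t"])
im=ctrl.get_image("wrist");cv2.imwrite("pics/w5.png",im[:,:,::-1])
pw=ctrl.camera_params("wrist")
im=ctrl.get_image("top");cv2.imwrite("pics/t5.png",im[:,:,::-1])
ctrl.get_image("scene")
for d in ctrl.spot_point("scene","free_rest")+ctrl.spot_point("scene","shallow_grip"):print(d["score"],R.T@(np.array(d["xyz"])-t))
s=ctrl.get_state();print(s["time"],s["position"],s["ft_force"],s["grip_width"])
plan((0.578,-0.339,0.29),-0.136,0,11)
E
```

```text
0.57 [ 0.5796 -0.3407  0.1508]
0.76 [ 0.5273 -0.0252  0.3118]
6.825 [ 0.5276 -0.0202  0.2911] [-0.8716  0.6865 -3.6161] 0.15364733971414796
total turn tool [-0.036   0.      0.0018] deg 2.062615244015835 dist 0.32278928882731883
[0.01 0.95 2.78] [-0.003  0.     0.   ]
[0.01 0.94 2.78] [-0.003  0.     0.   ]
[0.01 0.93 2.78] [-0.003  0.     0.   ]
[0.01 0.92 2.79] [-0.003  0.     0.   ]
[0.01 0.91 2.79] [-0.003  0.     0.   ]
[0.01 0.9  2.79] [-0.003  0.     0.   ]
[0.01 0.89 2.8 ] [-0.003  0.     0.   ]
[0.01 0.88 2.8 ] [-0.003  0.     0.   ]
[0.01 0.87 2.8 ] [-0.003  0.     0.   ]
[0.01 0.87 2.8 ] [-0.003  0.     0.   ]
[0.01 0.86 2.81] [-0.003  0.     0.   ]
```

View pics/w5.png

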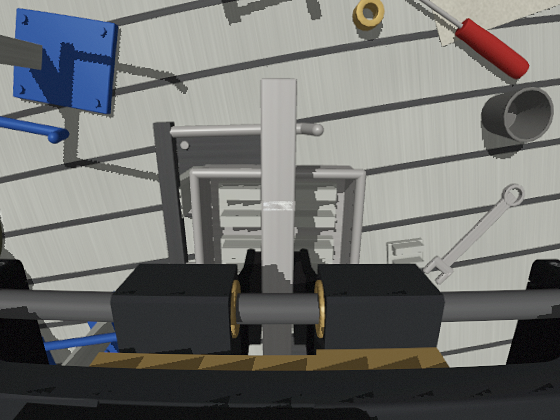

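The bar is clamped at column 278, square to the pads. Now the carry.

Request:
step_arm:
  increments: [0,0.4,1.3,0,0,0,0,0.8,2.3,-0.004,0,0,0,1.0,3.1,-0.004,0,0,0,1.0,3.1,-0.004,0,0,0,1.0,3.1,-0.004,0,0,0,1.0,3.1,-0.004,0,0,0,1.0,3.1,-0.004,0,0,0,1.0,3.1,-0.004,0,0,0,1.0,3.1,-0.004,0,0,0,0.8,2.5,-0.004,0,0,0,0.6,1.8,0,0,0,0,0.3,1.1,0,0,0]

```text
time: 8.32
position: [0.578, -0.3403, 0.2908]
tool_rot: [1.309, 1.143, -1.311]
ft_force: [0.0, 0.8, -3.3]
grip_width: 0.15
```

Request:
step_arm:
  increments: [0,0,0,0,0,0,0,0,0,0,0,0,0,0,0,0,0,0]

```text
time: 8.7
position: [0.5786, -0.3375, 0.2918]
tool_rot: [1.307, 1.143, -1.308]
ft_force: [-0.5, 0.1, -4.4]
grip_width: 0.157
```

```bash
python3 - <<'E'
from h import *
p=ctrl.camera_params("wrist")
im=ctrl.get_image("wrist");cv2.imwrite("pics/w6.png",im[:,:,::-1])
R=np.array(p["R"]);t=np.array(p["t"])
for o in("free_rest","shallow_grip"):
  for d in ctrl.spot_point("wrist",o):print(o,d["score"],R.T@(np.array(d["xyz"])-t))
im=ctrl.get_image("top");cv2.imwrite("pics/t6.png",cv2.resize(im[60:240,330:540,::-1],None,fx=3.3,fy=3.3,interpolation=2))
s=ctrl.get_state();print(s["time"],s["position"],s["joint_positions"],s["ft_force"],s["grip_width"])
plan((0.578,-0.339,0.29),-0.136,0,1)
E
```

```text
shallow_grip 0.66 [ 0.5812 -0.34    0.3113]
8.9 [ 0.5783 -0.3383  0.2916] [ 0.8135  0.3787 -0.4509  1.2707  0.1623  1.5284  0.2483] [-0.2806 -0.4611 -3.3301] 0.15247891956199158
total turn tool [0.0006 0.0002 0.0009] deg 0.060887204686979716 dist 0.0017776511939653508
[ 0.16 -0.02  0.07] [0.001 0.    0.001]
```

View pics/w6.png

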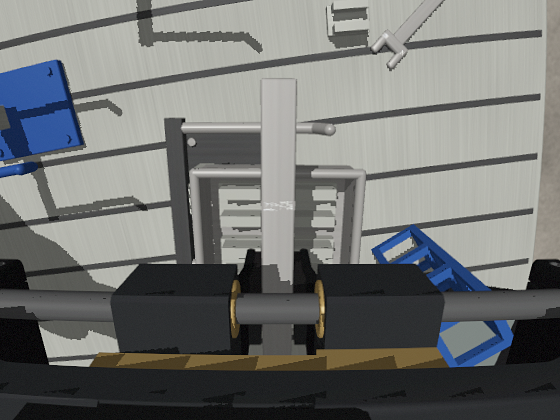

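View pics/t6.png

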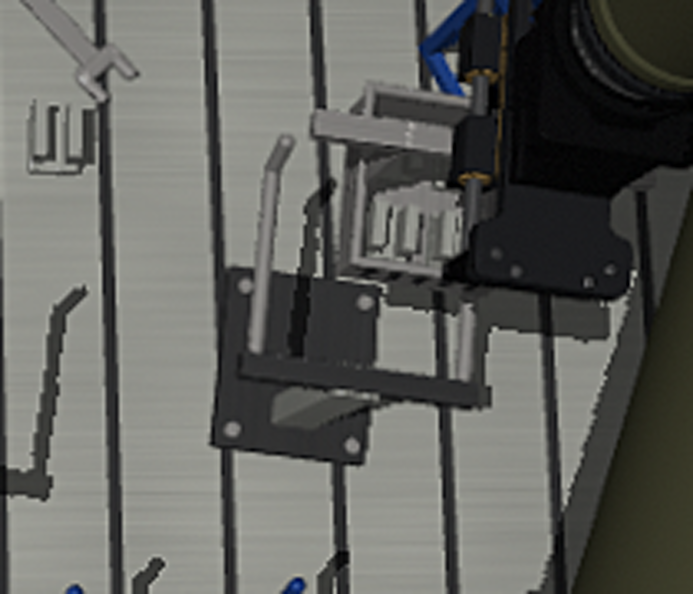

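```bash
python3 - <<'E'
from h import *
F=np.array([.578,-.339]);y=-.136
L=lambda P:np.array([[np.cos(y),np.sin(y)],[-np.sin(y),np.cos(y)]])@(P[:2]-F)*1000
for q in((190,128),(310,128)):print("prong",L(onz("wrist",q,.145)))
print("tip",L(onz("wrist",(330,129),.17)))
z=ctrl.get_state()["position"][2]+.024
a=onz("wrist",(278,79),z);print("bar end",L(a))
# same for top prongs
for q in((258,350),(270,168)):print("top",L(onz("top",(330+q[0]/3.3,60+q[1]/3.3),.147)))
E
```

```text
prong [-76.6267  66.7371]
prong [29.9812 66.5041]
tip [43.9807 66.9292]
bar end [ 1.2082 92.6637]
top [-82.3243  65.3247]
top [33.2355 68.3877]
```

Request:
step_arm:
  increments: [1,0,0,0,0,0,1.5,0,0,0,0,0,1.5,0,0,0,0,0,1.5,0,0,0,0,0,1.5,0,0,0,0,0,1.5,0,0,0,0,0,1.5,0,0,0,0,0,1.5,0,0,0,0,0,1.2,0,0,0,0,0,0.8,0,0,0,0,0,0.4,0,0,0,0,0,0,0,0,0,0,0]

```text
time: 10.4
position: [0.5782, -0.3388, 0.1524]
tool_rot: [1.308, 1.143, -1.309]
ft_force: [-0.5, -0.2, -3.7]
grip_width: 0.15
```

```bash
python3 - <<'E'
from h import *
im=ctrl.get_image("wrist");cv2.imwrite("pics/w7.png",im[:,:,::-1])
im=ctrl.get_image("scene");cv2.imwrite("pics/s7.png",cv2.resize(im[200:350,60:260,::-1],None,fx=3.5,fy=3.5,interpolation=2))
s=ctrl.get_state();print(s["time"],s["position"],s["ft_force"],s["grip_width"])
plan((0.578,-0.339,0.134),-0.136,0,1)
E
```

```text
10.5 [ 0.5785 -0.3389  0.153 ] [-0.1007 -0.5599 -3.9552] 0.14920028092478713
total turn tool [-0.      0.0005  0.    ] deg 0.026704162735017235 dist 0.019036490659001294
[ 1.9  -0.05  0.02] [-0.  0.  0.]
```

View pics/w7.png

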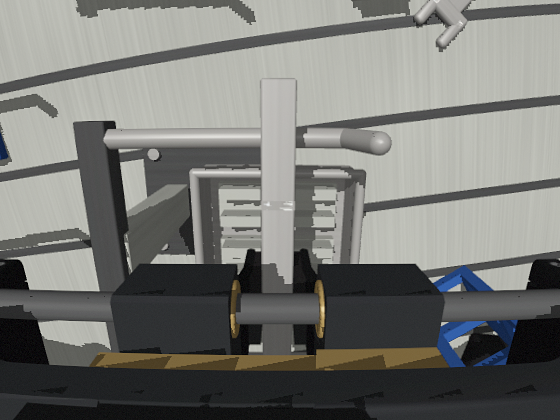

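View pics/s7.png

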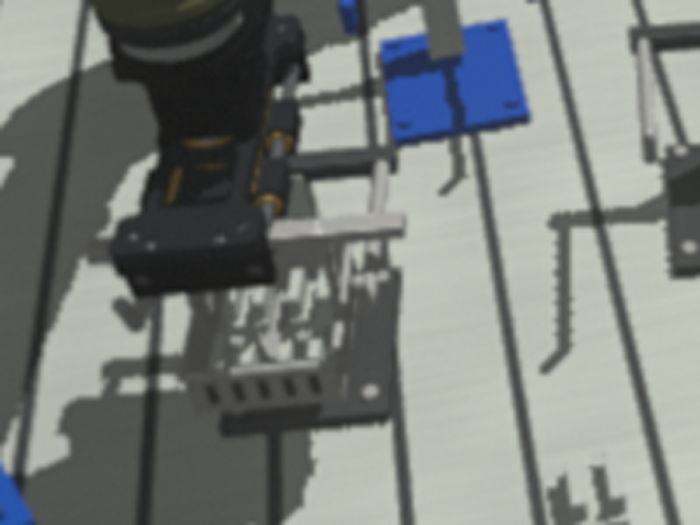

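The basket is between the prongs, still level, with the bar about 19 mm up. Lowering gently.

Request:
step_arm:
  increments: [0.6,0,0,0,0,0,0.5,0,0,0,0,0,0.4,0,0,0,0,0,0.3,0,0,0,0,0,0,0,0,0,0,0,0,0,0,0,0,0]

```text
time: 11.25
position: [0.5782, -0.3388, 0.1346]
tool_rot: [1.308, 1.142, -1.309]
ft_force: [0.6, -0.7, -2.9]
grip_width: 0.149
```

Request:
step_arm:
  increments: [0.1,0,0,0,0,0,0,0,0,0,0,0,0,0,0,0,0,0]

```text
time: 11.62
position: [0.5783, -0.3388, 0.1336]
tool_rot: [1.308, 1.142, -1.309]
ft_force: [0.5, -0.7, -2.7]
grip_width: 0.155
```

Request:
step_arm:
  increments: [0.1,0,0,0,0,0,0,0,0,0,0,0,0,0,0,0,0,0]

```text
time: 12.0
position: [0.5783, -0.3389, 0.1335]
tool_rot: [1.308, 1.142, -1.309]
ft_force: [-1.8, 1.9, 5.5]
grip_width: 0.154
```

Contact: the force rose to +5.5 N, so the bar rests on the prongs. Opening.

Request:
step_arm:
  increments: [0,0,0,0,0,0,0,0,0,0,0,0,0,0,0,0,0,0,0,0,0,0,0,0,0,0,0,0,0,0,0,0,0,0,0,0,0,0,0,0,0,0,0,0,0,0,0,0]
  fingers: 100

```text
time: 13.0
position: [0.5781, -0.3387, 0.1324]
tool_rot: [1.308, 1.143, -1.309]
ft_force: [0.3, 0.2, 0.5]
grip_width: 0.956
```

```bash
python3 - <<'E'
from h import *
im=ctrl.get_image("wrist");cv2.imwrite("pics/w8.png",im[:,:,::-1])
s=ctrl.get_state();print(s["time"],s["position"],s["ft_force"],s["grip_width"])
E
```

```text
13.05 [ 0.5781 -0.3388  0.1324] [-0.2797 -0.0552 -0.0112] 0.9737611881983588
```

View pics/w8.png

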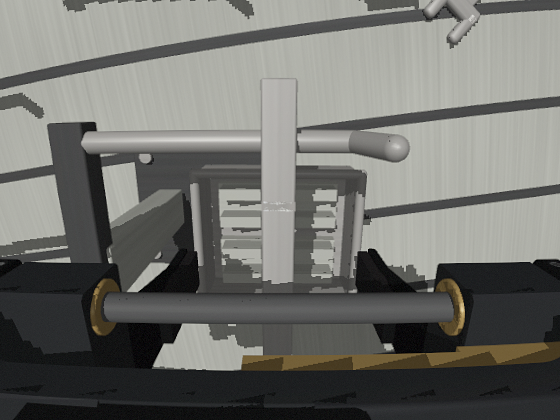

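Released, and the bar stayed put on the level part of the prong (crossing at (278,140), well before the bend at 350). Retreating straight up, then back towards the robot.

Request:
step_arm:
  increments: [-0.5,0,0,0,0,0,-1.5,0,0,0,0,0,-2,0,0,0,0,0,-3,0,0,0,0,0,-3,0,0,0,0,0,-3,0,0,0,0,0,-2,0,0,0,0,0,0,0,0,0,0,0]

```text
time: 14.05
position: [0.5795, -0.339, 0.2861]
tool_rot: [1.309, 1.137, -1.307]
ft_force: [0.9, 0.1, -0.2]
grip_width: 0.998
```

Request:
step_arm:
  increments: [0,0,-2,0,0,0,0,0,-4,0,0,0,0,0,-4,0,0,0,0,0,-4,0,0,0,0,0,-2,0,0,0,0,0,0,0,0,0,0,0,0,0,0,0]

```text
time: 14.92
position: [0.5995, -0.1824, 0.282]
tool_rot: [1.309, 1.141, -1.312]
ft_force: [1.1, -1.2, 0.2]
grip_width: 1.005
```

```bash
python3 - <<'E'
from h import *
s=ctrl.get_state();print(s["time"],s["position"],s["ft_force"],s["grip_width"])
for n in("scene","top"):
    im=ctrl.get_image(n);cv2.imwrite(f"pics/{n}9.png",im[:,:,::-1])
    p=ctrl.camera_params(n);R=np.array(p["R"]);t=np.array(p["t"])
    for o in("shallow_grip","deep_grip"):
        for d in ctrl.spot_point(n,o):print(n,o,round(d["score"],2),R.T@(np.array(d["xyz"])-t))
a=cv2.imread("pics/top9.png");b=cv2.imread("pics/scene9.png")
cv2.imwrite("pics/c9.png",np.hstack([cv2.resize(a[60:240,340:540],(400,360)),cv2.resize(b[220:350,70:214],(400,360))]))
E
```

```text
14.925 [ 0.5995 -0.1824  0.282 ] [ 1.0959 -1.2219  0.2073] 1.0049583094093686
scene shallow_grip 0.83 [ 0.5784 -0.3419  0.1566]
scene deep_grip 0.9 [0.5695 0.3295 0.1566]
top deep_grip 0.95 [0.5729 0.3315 0.1551]
```

View pics/c9.png

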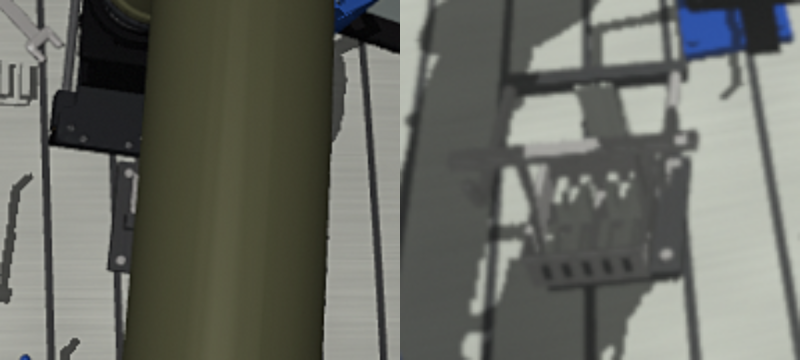

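View pics/top9.png

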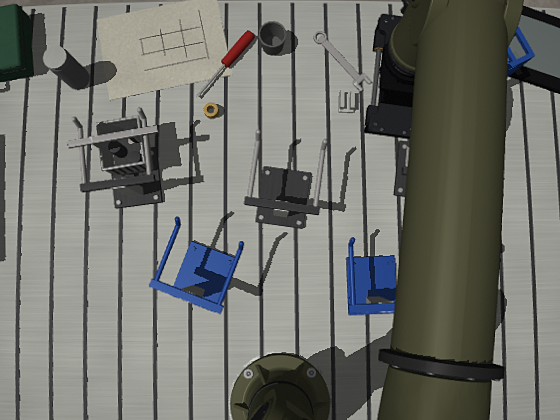

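The scene view shows the basket hanging level and square on the formerly empty stand, and the arm is clear of everything. Handing in.

```bash
python3 - <<'E'
from h import *
print(ctrl.close_job())
E
```

```text
the job is handed in; nothing more can be done
None
```

I took the shallow basket off the middle grey stand by its bar and carried it with the bar about 310 mm above the table. I lowered it onto the empty grey stand until the prongs took the weight, then released it. I handed the job in at about 15 s; no verdict is reported.

**Last checks:**
- **Shallow basket:** the scene camera puts its bar at (0.578, -0.342, 0.157). I placed the rest point at about (0.578, -0.339, 0.155). In the picture the bar lies level and square across both prongs, well short of the upturned ends.
- **Deep basket:** it reads within about 4 mm of its first position, which is within measuring error.
- **Arm:** it was clear of everything, at about 0.28 m height with no contact force.

**Not confirmed:** the top camera could not check the hung basket because the arm blocked its view. That final check rests on the scene camera and the last wrist picture.

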